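# Release the analyser's filter slide with the pin tool

## Task

Take the pin tool out of its holder and use its tip to hold down the release button sunk in the analyser's filter slide; keep the button down while you push the slide out of the hood as far as it goes, then let the button spring back up so the slide stays locked out. Put the pin tool back upright in its holder, fully down, and let go of it, without knocking or shifting anything else on the bench.

Things in the scene. Friction and masses are not known exactly. Their poses are not given: they have to be found in the camera images.
- analyser: White bench instrument, fixed, 150 x 340 mm, lying along its own y axis. Low deck 55 mm high with a slotted track along it; at its +y end a hood 125 mm high covers own y = 50 to 190 mm. A grey filter slide runs in the track and comes out of the hood towards own -y. Origin on the table directly under the recess of the slide when the slide is fully in; z up. The deck ends at own y = -150 mm.
- slide (a joint): Filter slide: grey block 66 mm wide, top 81 mm above the table. 0 = fully in, 0.080 m = fully out at its end stop, moving along the analyser's own -y. Drag about 1.5 N. A ratchet blocks it unless the release button is down: its teeth catch it again at about 28 mm and 54 mm out if the button comes up on the way; from 77 mm on it is past the last tooth, and the button coming up then locks it out.
- recess (a point): Centre of the mouth of the square recess in the slide's top face, 81 mm above the table; moves with the slide. The recess is 15 mm square (sides along the analyser's x and y), with a 4 mm chamfer round its mouth, and vertical; too narrow for a gripper finger. Its centre lies 50 mm from the hood's face when the slide is in.
- release (a joint): Round steel release button, 13 mm across, at the bottom of the recess: 0 = up, 0.008 m = fully down. The slide is free once it is 0.006 m down or more. Spring: 3 N to start, about 6.2 N fully down. It rises by itself when let go.
- button_top (a point): Centre of the release button's top face: 20 mm below the recess mouth when up, 28 mm below it when fully down.
- pin: Pin tool, 0.08 to 0.17 kg, standing upright in its holder. From the bottom: steel pin 8 mm diameter and 55 mm long, steel collar 30 mm diameter and 6 mm thick, black square handle 24 x 24 mm and 70 mm tall (sides along its own x and y). Origin at the centre of the collar's underside, z up towards the handle: the handle spans own z = 6 to 76 mm.
- pin_tip (a point): Flat end of the pin, 55 mm below the pin tool's origin.
- holder: White plastic holder block, fixed, 62 x 62 mm and 64 mm high on an 86 mm square foot, with one square 16 mm hole, 60 mm deep, in the middle of its top, mouth chamfered 4 mm. Origin on the table under the hole.
- holder_seat (a point): Centre of the hole's mouth on the holder's top, 64 mm above the table: where the pin tool's origin is when the tool stands fully down in its holder, collar on the block.
- rack: White test-tube rack with seven glass tubes, fixed, 110 x 50 mm, tubes up to 107 mm high. Leave it be. Origin on the table under its middle, long side along its own x. It and the holder may stand in either of two spots.
- amber_bottle: Amber jar with black cap, loose, 48 mm diameter, 85 mm high. Leave it be. Origin under its centre.
- dish_stack: Low round glass dish stack, loose, 70 mm diameter, 30 mm high. Leave it be. Origin under its centre.
- slide_box: Cardboard box, loose, 90 x 120 x 35 mm high. Leave it be. Origin under its centre.
- jar: Clear glass jar with steel lid, loose, 90 mm diameter, 120 mm high, beyond the hood end of the analyser. Leave it be. Origin under its centre.
Mind the look-alikes: they are no part of the job. What is meant by the pin is not red, and is the larger of those in its own colour.

How it is judged:
By the outcome, as a careful person would: the job done as asked, in the order asked, and still so for the second after the job is handed in, with the robot touching nothing.
It also fails if it takes over 61 s, if anything falls off the work surface, if the arm or the gripper's body presses on something with over 40 N, if the wrist force passes 120 N, or if a joint passes its speed limit or range.

## Robot

A 6-joint arm with a two-finger parallel gripper is mounted at the origin on the work surface. World frame = base frame: x ahead of the robot, y to its left, z up, the work surface at z = 0. Lengths are in mm, angles in degrees, forces in N, time in s.
With the tool pointing down it reaches from about 350 to 850 mm from the base axis. Payload 8.1 kg.
Tool frame: the origin (TCP) lies between the finger pads; the fingertips stand 8 mm ahead of it and the grasp point (between the pads) lies 11 mm behind it (r.tip_extent is the distance from the TCP to the fingertips, in mm); z points along the fingers, y is the direction in which the jaws open and shut (so a half turn about z gives the same grasp; the last joint's range is limited). The gripper opens to 85 mm and grips with 20 to 120 N. Pads are 22 mm wide; open, the fingers measure 114 mm over their backs; the gripper's body (76 mm by 85 mm) begins 54 mm behind the grasp point. The pads swing forward as they close: fully open they stand 13 mm farther back than shut.
Start: joints at [66.555, 7.471, 85.268, -0, 87.261, -4.893], TCP at [190.881, 568.832, 239.292] pointing down, gripper open.
Joint ranges: [-169.43, 169.43], [-51.17, 129.36], [1.28, 143.12], [-76.62, 256.62], [0, 156.53], [-152.29, 152.29]. Speed limits (degrees/s): [136.94, 136.94, 159.86, 180, 180, 180].

## Interface

Orientations are given as [roll, pitch, yaw] about the fixed x, y, z axes, in that order (R = Rz(yaw) Ry(pitch) Rx(roll)).
In Python, from bench import sensors, viewer, hand_in, r gives the robot as it stands. The module is installed in compiled form; this text tells all that it offers.
- The arm moves only by the tool move_arm, never from a script. Its argument "rows" is a list that holds one entry, the list of rows, each a list of 6 numbers: the shift along the tool's x, y, z in m, then the turn, a rotation vector about the tool's x, y, z in degrees. In form: [[[tx, ty, tz, rx, ry, rz], ...]]. A call has 1 to 20 rows; each row is the pose to reach, as a shift and turn from the pose commanded when the call began, along the tool's axes at that moment; what a row does not reach only later rows make up. A row lasts 1/10 s, in which the tool goes at most 50 mm and 8.59 degrees, less where a joint would pass 70% of its speed; a pose out of reach is approached as far as the arm can. A call with a gripper value outside its range is refused whole. "grip" is the opening, from 0 (shut) to 1 (fully open), set as the call begins (left out, the last holds). The fingers move at their own pace and stop on an object; "newtons" is the grip in N (left out, the last holds). Time passes only in rows, so rows that repeat a pose let the fingers close. It gives the time, the measured TCP pose, the force and the opening at its end, in the units of the state.
- sensors.sense(): the state, without advancing time (a new reading comes with each control period).
- viewer.snapshot(name): name is "scene" or "side" or "wrist"; returns a dict with "color" (420x560x3 uint8, red, green, blue), "camera_matrix" (3x3 intrinsics, pixels), "R" (3x3) and "t" (3): a world point X has camera coordinates R X + t. Camera axes: x right, y down, z forward; pixel columns grow to the right and rows downward; lengths in mm; the calibration is good to about 2 mm. The wrist camera is an equidistant fisheye: a pixel r from the principal point sees the ray r / f radians off the axis. A picture is of the moment at which its call begins. There is no depth.
- hand_in(): hands the job in, once; it reports no verdict.
The state is a dict: "time": time; "joint_pos": joint angles; "qd": joint speeds; "joint_efforts": joint torques, N m; "tool_pos": TCP position; "tcp_rot": TCP orientation; "ft_force": force on the tool from outside, world axes, zero at the start; "wrist_torque": the same for the moment, N m; "finger_gap": finger opening in mm.
Only numpy, scipy, OpenCV 4.12 (cv2) and the standard library are available. Lean on these libraries where they do the work, as an engineer would, in place of code of your own. Each camera call takes 0.05 s, during which the arm holds its last target.

## Working session

There is one attempt and no reset: what is moved stays moved. The work goes in short steps, Python scripts to look and compute and a tool call to move; the robot and the scene stay as the last step left them, time stands still between calls to the robot, and variables do not carry over. Pictures are saved under pics/ and viewed, and the job is handed in when it is done.

Besides the shell and the picture viewer there is one more tool, called after "Emit:" as name(argument=value, ...), one argument or row to a line, values as JSON. move_arm: Moves the arm, as the interface text tells. Its arguments: {"type":"object","properties":{"rows":{"type":"array","items":{"type":"array","items":{"type":"array","items":{"type":"number"}}}},"grip":{"type":"number"},"newtons":{"type":"number"}},"required":["rows"]}

```bash
mkdir -p pics; cat > h.py <<'E'
import numpy as np,cv2
from bench import sensors,viewer,hand_in,r
def snap(n,f):
    s=viewer.snapshot(n); cv2.imwrite(f'pics/{f}.png',cv2.cvtColor(s['color'],cv2.COLOR_RGB2BGR))
    np.savez(f'pics/{f}.npz',**{k:np.asarray(s[k]) for k in ['color','camera_matrix','R','t']}); return s
def load(f): return np.load(f'pics/{f}.npz')
def ray(s,u,v,fish=False):
    K=s['camera_matrix'];x=(u-K[0,2])/K[0,0];y=(v-K[1,2])/K[1,1]
    if fish:
        th=np.hypot(x,y); d=np.array([x/th*np.sin(th),y/th*np.sin(th),np.cos(th)]) if th>0 else np.array([0,0,1.])
    else: d=np.array([x,y,1.])
    R=s['R'];return -R.T@s['t'],R.T@d
def onz(s,u,v,z,fish=False):
    o,d=ray(s,u,v,fish);return o+d*(z-o[2])/d[2]
def proj(s,X,fish=False):
    c=s['R']@np.asarray(X,float)+s['t'];K=s['camera_matrix']
    if fish:
        th=np.arctan2(np.hypot(c[0],c[1]),c[2]);q=c[:2]/np.hypot(c[0],c[1])*th
    else:q=c[:2]/c[2]
    return q*[K[0,0],K[1,1]]+K[:2,2]
E
python3 - <<'E'
from h import *
for n in ['scene','side','wrist']:
    s=snap(n,n+'0'); print(n,s['camera_matrix'].round(1).tolist(),(-s['R'].T@s['t']).round(0))
print(sensors.sense())
E
```

```text
scene [[402.5, 0.0, 273.9], [0.0, 402.5, 212.1], [0.0, 0.0, 1.0]] [1345.  389.  908.]
side [[426.8, 0.0, 286.8], [0.0, 426.8, 201.9], [0.0, 0.0, 1.0]] [  153. -1042.   745.]
wrist [[325.2, 0.0, 275.4], [0.0, 325.2, 213.9], [0.0, 0.0, 1.0]] [117. 594. 373.]
{'time': 0.15, 'joint_pos': array([ 6.65559196e+01,  7.50683818e+00,  8.53164204e+01, -1.23793018e-03,
        8.72613902e+01, -4.89347483e+00]), 'qd': array([-0.03728939, -0.12659588, -0.18193951, -0.01103468, -0.07791618,
       -0.0419215 ]), 'joint_efforts': array([ 7.07429626e-04, -5.70069587e+01, -5.01155019e+01, -2.50319972e-04,
        9.68494074e-03, -2.34609047e-05]), 'tool_pos': array([190.70677139, 568.43989928, 238.45386494]), 'tcp_rot': array([-1.79915554e+02, -5.98891214e-03,  1.61449450e+02]), 'ft_force': array([-0.33862637, -0.80198617, -0.12238971]), 'wrist_torque': array([ 0.00952631, -0.00052913,  0.06593695]), 'finger_gap': 85.43067230656102}
```

```bash
ls pics
```

```text
scene0.npz
scene0.png
side0.npz
side0.png
wrist0.npz
wrist0.png
```

View pics/scene0.png

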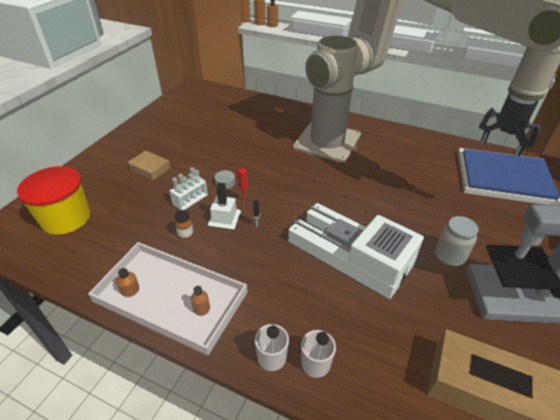

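View pics/side0.png

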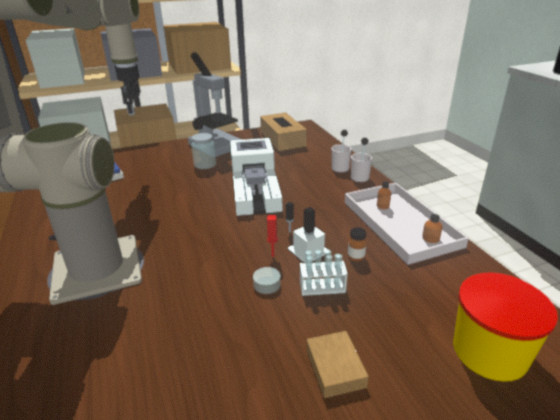

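View pics/wrist0.png

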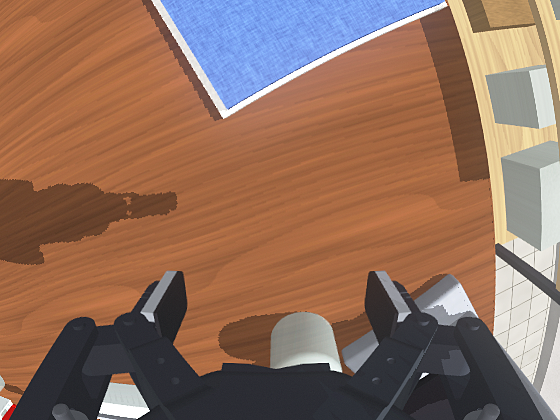

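Scene view: the black-handled pin stands in the white holder at about (222,200). The look-alikes are red at (242,180) and a small black one at (256,212). The analyser is at about (355,245). I'll zoom in for measurement.

```bash
python3 - <<'E'
import cv2
a=cv2.imread('pics/scene0.png');b=cv2.imread('pics/side0.png')
def z(im,x0,y0,x1,y1,k,f): cv2.imwrite(f'pics/{f}.png',cv2.resize(im[y0:y1,x0:x1],None,fx=k,fy=k,interpolation=cv2.INTER_CUBIC))
z(a,160,155,300,255,5.5,'z1');z(a,280,195,430,300,5.3,'z2');z(b,220,130,350,210,6,'z3');z(b,240,190,380,300,5.4,'z4')
E
```

```text
(no output)
```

View pics/z1.png

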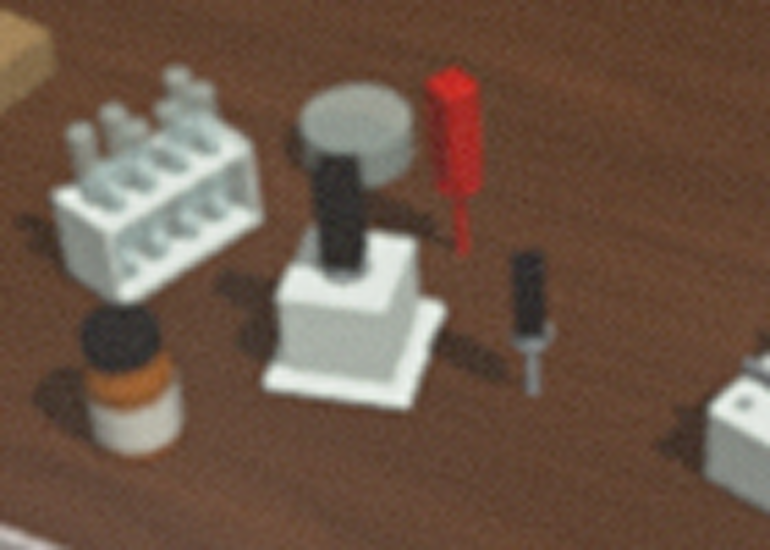

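View pics/z2.png

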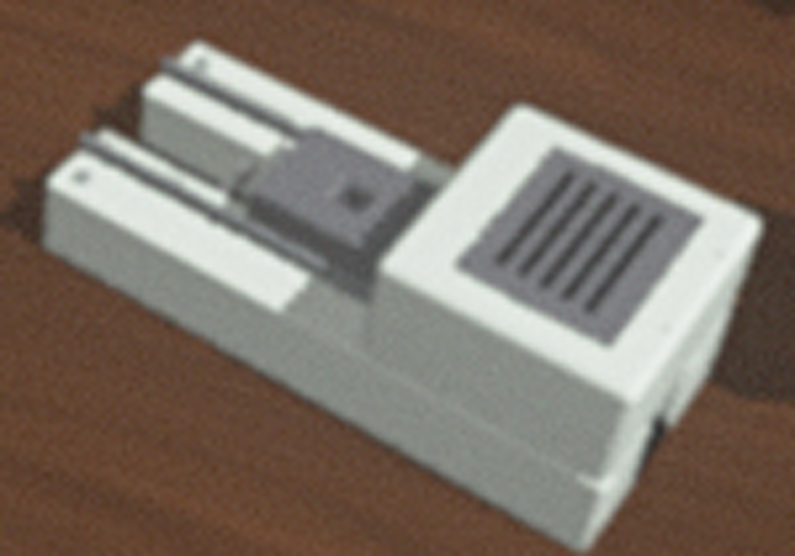

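View pics/z3.png

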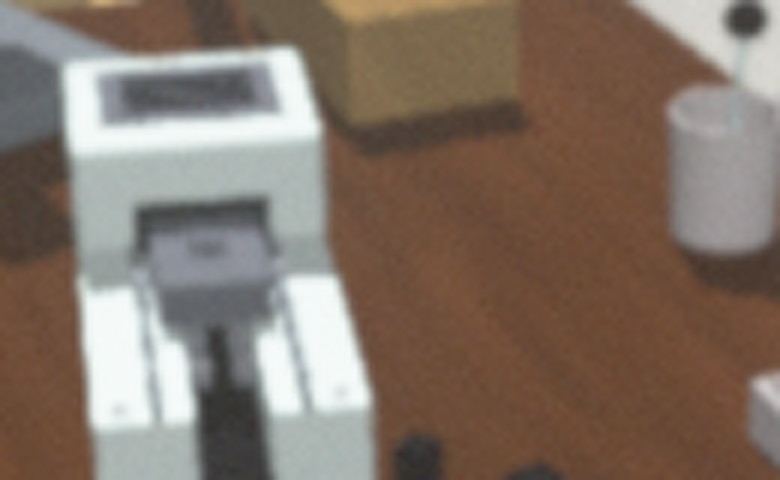

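View pics/z4.png

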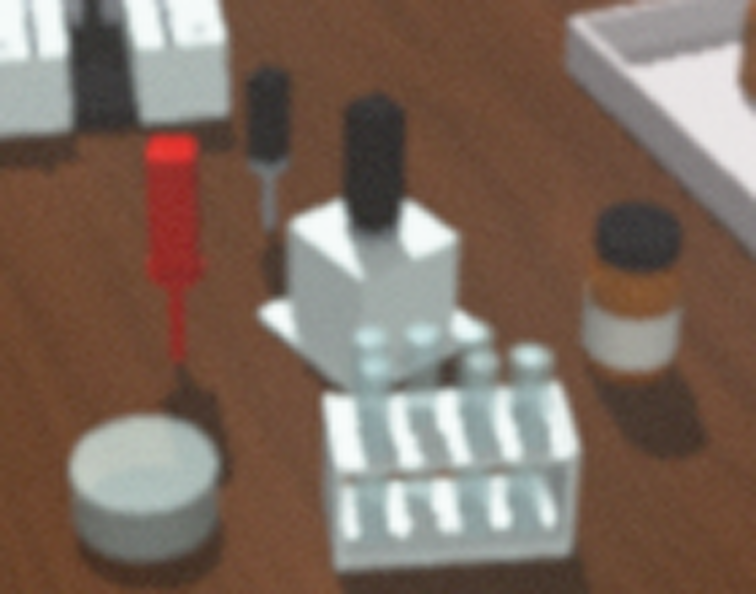

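```bash
python3 - <<'E'
from h import *
s=load('scene0');d=load('side0')
A=lambda x,y,z:print('scn',z,onz(s,160+x/5.5,155+y/5.5,z).round(0))
for p in [(265,385,0),(410,408,0),(445,305,0),(278,298,64),(405,312,64),(415,240,64),(337,160,140),(125,330,85),(455,75,0),(460,250,0),(532,390,0),(530,255,120)]:A(*p)
print()
for x,y,z in [(520,105,125),(760,222,125),(628,397,125),(380,265,125),(358,195,81),(45,185,55),(200,42,55)]:
    print('scn',z,onz(s,280+x/5.3,195+y/5.3,z).round(0))
print()
for x,y,z in [(65,62,125),(300,48,125),(322,138,125),(72,155,125),(210,246,81),(97,425,55),(370,405,55)]:
    print('side',z,onz(d,220+x/6,130+y/6,z).round(0))
for x,y,z in [(378,100,140),(290,240,64),(458,240,64),(408,200,64),(360,275,64),(260,315,0),(360,385,0),(640,215,85)]:
    print('side',z,onz(d,240+x/5.4,190+y/5.4,z).round(0))
E
```

```text
scn 0 [ 616. -180.    0.]
scn 0 [596. -96.   0.]
scn 0 [ 512. -118.    0.]
scn 64 [ 605. -170.   64.]
scn 64 [ 585. -100.   64.]
scn 64 [ 530. -124.   64.]
scn 140 [ 563. -149.  140.]
scn 85 [ 680. -217.   85.]
scn 0 [ 309. -220.    0.]
scn 0 [ 464. -134.   -0.]
scn 0 [554. -39.   0.]
scn 120 [569. -29. 120.]

scn 125 [479. 310. 125.]
scn 125 [512. 440. 125.]
scn 125 [651. 405. 125.]
scn 125 [621. 276. 125.]
scn 81 [536. 244.  81.]
scn 55 [577.  79.  55.]
scn 55 [429. 116.  55.]

side 125 [507. 433. 125.]
side 125 [651. 397. 125.]
side 125 [616. 261. 125.]
side 125 [474. 296. 125.]
side 81 [537. 237.  81.]
side 55 [430. 108.  55.]
side 55 [572.  72.  55.]
side 140 [ 569. -150.  140.]
side 64 [ 524. -146.   64.]
side 64 [ 603. -179.   64.]
side 64 [ 595. -136.   64.]
side 64 [ 544. -187.   64.]
side 0 [ 517. -120.    0.]
side 0 [ 542. -194.    0.]
side 85 [ 683. -221.   85.]
```

```bash
cat >> h.py <<'E'
from scipy.spatial.transform import Rotation as Ro
def rel(p,yaw=None,p0=None,e0=None):
    st=sensors.sense()
    p0=st['tool_pos'] if p0 is None else np.array(p0); e0=st['tcp_rot'] if e0 is None else e0
    R0=Ro.from_euler('xyz',e0,degrees=True); R1=R0 if yaw is None else Ro.from_euler('xyz',[180,0,yaw],degrees=True)
    return np.round(R0.inv().apply(np.array(p)-p0)/1000,4).tolist()+np.round((R0.inv()*R1).as_rotvec(degrees=True),2).tolist()
E
python3 - <<'E'
from h import *
w=load('wrist0'); print('axis',w['R'][2].round(3))
print('fish proj TCP',proj(w,[190.9,568.8,239],True))
P0=[190.881,568.832,239.292];E0=[180,0,161.449]
print(rel([450,300,330],103.4,P0,E0)); print(rel([540,200,330],103.4,P0,E0))
E
```

```text
axis [ 0.286 -0.097 -0.953]
fish proj TCP [275.07017404 284.5690091 ]
[-0.3312, -0.1724, -0.0907, -0.0, -0.0, 58.05]
[-0.4483, -0.2386, -0.0907, -0.0, -0.0, 58.05]
```

Emit:
move_arm(
  rows=[
    [[-0.04, -0.02, -0.02, 0, 0, 8], [-0.08, -0.04, -0.04, 0, 0, 16], [-0.12, -0.06, -0.06, 0, 0, 24], [-0.16, -0.08, -0.08, 0, 0, 32], [-0.2, -0.105, -0.09, 0, 0, 40], [-0.24, -0.125, -0.09, 0, 0, 48], [-0.28, -0.145, -0.09, 0, 0, 58], [-0.32, -0.17, -0.09, 0, 0, 58], [-0.36, -0.19, -0.09, 0, 0, 58], [-0.4, -0.21, -0.09, 0, 0, 58], [-0.43, -0.23, -0.09, 0, 0, 58], [-0.448, -0.2386, -0.0907, 0, 0, 58.05], [-0.448, -0.2386, -0.0907, 0, 0, 58.05], [-0.448, -0.2386, -0.0907, 0, 0, 58.05], [-0.448, -0.2386, -0.0907, 0, 0, 58.05], [-0.448, -0.2386, -0.0907, 0, 0, 58.05], [-0.448, -0.2386, -0.0907, 0, 0, 58.05]],
  ],
  grip=1,
)

```text
time: 1.85
tool_pos: [539.2, 201.0, 330.2]
tcp_rot: [180.0, -0.0, 103.5]
ft_force: [-0.2, 1.0, 0.4]
finger_gap: 85.3
```

```bash
python3 - <<'E'
from h import *
s=snap('wrist','w1');st=sensors.sense();print(st['time'],st['tool_pos'],st['tcp_rot'],st['ft_force'])
cv2.imwrite('pics/w1b.png',cv2.resize(cv2.imread('pics/w1.png'),(800,600),interpolation=cv2.INTER_CUBIC))
print(proj(s,[537,241,81],True))
E
```

```text
1.9 [539.26258352 200.81790933 330.1401812 ] [ 1.79987048e+02 -3.03012507e-03  1.03469616e+02] [ 0.67887386 -1.16162976  1.46615485]
[281.52358282 146.50907693]
```

View pics/w1b.png

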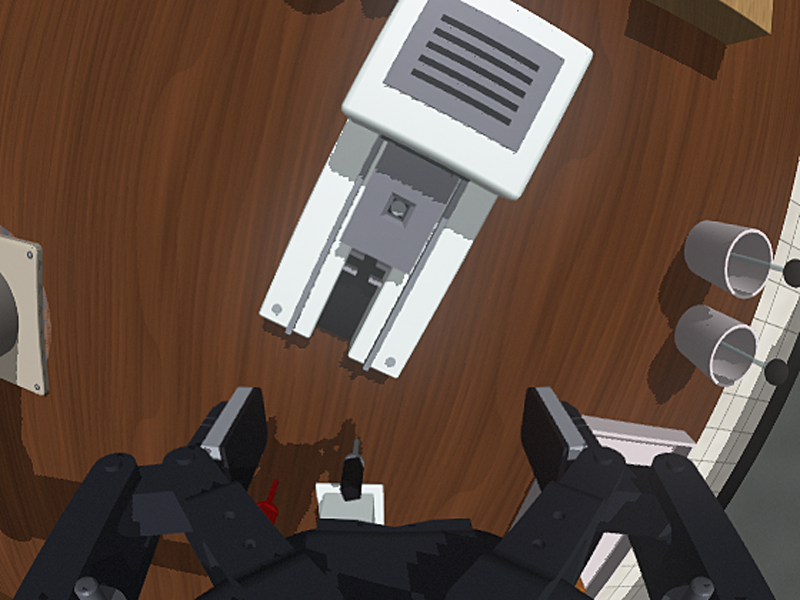

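The wrist view shows the recess at (398,207) of 800x600, with the deck-end corners near (260,315) and (398,377). I'll segment the recess.

```bash
python3 - <<'E'
import cv2
a=cv2.imread('pics/w1.png')
cv2.imwrite('pics/w1z.png',cv2.resize(a[105:205,225:335],None,fx=6,fy=6,interpolation=cv2.INTER_NEAREST))
E
```

```text
(no output)
```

View pics/w1z.png

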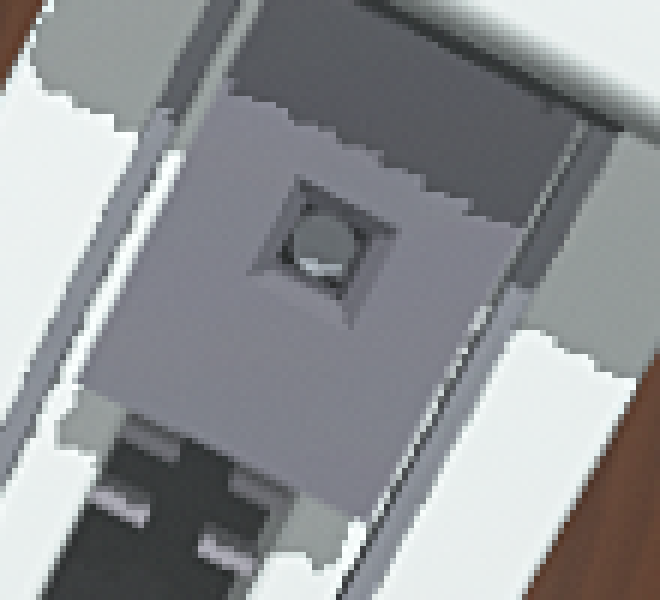

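```bash
python3 - <<'E'
from h import *
s=load('w1')
c=np.array([onz(s,225+(x)/6-.5,105+(y)/6-.5,81,True) for x,y in [(302,178),(397,230),(350,326),(248,273)]])
print(c.round(1),c.mean(0),[np.linalg.norm(c[i]-c[i-1]).round(1) for i in range(4)])
e=(c[1]-c[0])+(c[2]-c[3]);print('x-axis ang',np.degrees(np.arctan2(e[1],e[0])));e=(c[0]-c[3])+(c[1]-c[2]);print('y ang',np.degrees(np.arctan2(e[1],e[0])))
b=onz(s,225+326/6-.5,105+243/6-.5,61,True);print('button',b)
for x,y in [(260,315),(398,377)]: print(onz(s,x/1.4286,y/1.4286,55,True))
q=np.array([onz(s,225+x/6-.5,105+y/6-.5,81,True) for x,y in [(78,385),(360,520)]]);print(q,np.linalg.norm(q[1]-q[0]))
E
```

```text
[[525.9 253.4  81. ]
 [546.4 247.8  81. ]
 [542.  227.   81. ]
 [520.  232.6  81. ]] [533.57642549 240.22035667  81.        ] [np.float64(21.6), np.float64(21.3), np.float64(21.3), np.float64(22.8)]
x-axis ang -14.714940291070352
y ang 76.06226069155188
button [534.13350558 240.18166737  61.        ]
[429.20430223 110.9949894   55.        ]
[573.02985983  79.7423614   55.        ]
[[491.9675385  202.95877158  81.        ]
 [553.47140516 189.02739641  81.        ]] 63.06194436913791
```

Emit:
move_arm(
  rows=[
    [[-0.035, -0.005, 0, 0, 0, 0], [-0.075, -0.012, 0, 0, 0, 0], [-0.115, -0.019, 0, 0, 0, 0], [-0.155, -0.025, 0, 0, 0, 0], [-0.195, -0.031, 0, 0, 0, 0], [-0.235, -0.038, 0, 0, 0, 0], [-0.275, -0.044, 0, 0, 0, 0], [-0.315, -0.05, 0, 0, 0, 0], [-0.35, -0.056, 0, 0, 0, 0], [-0.386, -0.062, 0, 0, 0, 0], [-0.386, -0.062, 0, 0, 0, 0], [-0.386, -0.062, 0, 0, 0, 0], [-0.386, -0.062, 0, 0, 0, 0]],
  ],
)

```text
time: 3.2
tool_pos: [568.9, -188.7, 330.1]
tcp_rot: [180.0, -0.0, 103.4]
ft_force: [0.3, 0.5, 0.5]
finger_gap: 84.9
```

```bash
python3 - <<'E'
from h import *
s=snap('wrist','w2');st=sensors.sense();print(st['time'],st['tool_pos'],st['tcp_rot'],st['ft_force'])
cv2.imwrite('pics/w2b.png',cv2.resize(cv2.imread('pics/w2.png'),(800,600),interpolation=cv2.INTER_CUBIC))
u=proj(s,[564,-149,100],True);print(u);x,y=u.astype(int)-50
x=max(x,0);y=max(y,0)
cv2.imwrite('pics/w2z.png',cv2.resize(cv2.imread('pics/w2.png')[y:y+100,x:x+100],None,fx=6,fy=6,interpolation=cv2.INTER_NEAREST));print(x,y)
E
```

```text
3.25 [ 568.96586453 -188.4869786   330.17953757] [ 1.79984801e+02 -1.02925232e-02  1.03480820e+02] [-0.31796972  1.04760627 -0.48082469]
[279.37948577 147.94291181]
229 97
```

View pics/w2b.png

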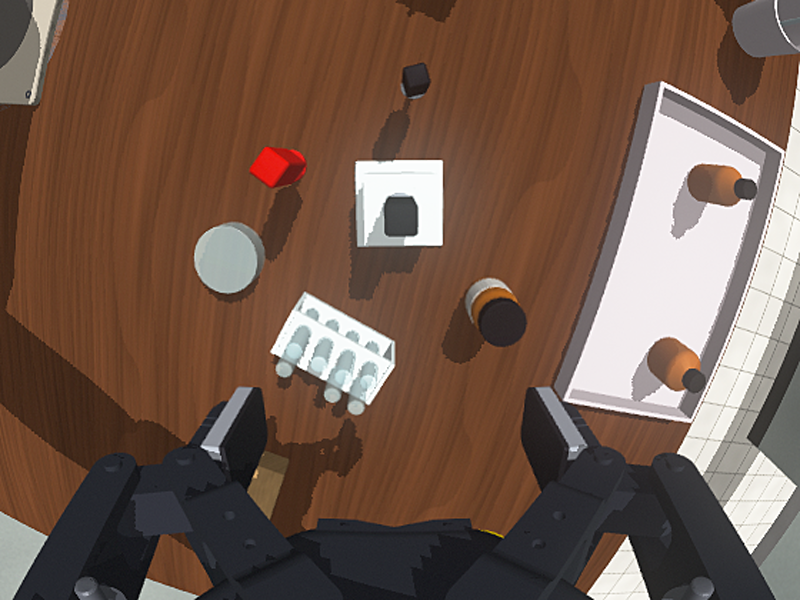

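View pics/w2z.png

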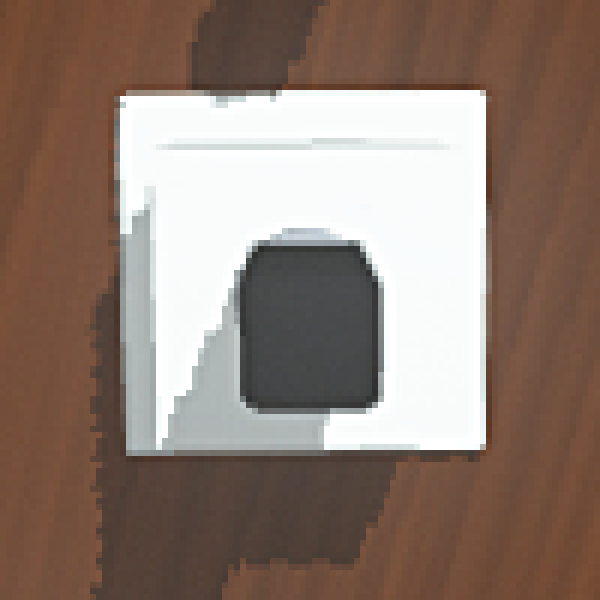

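```bash
python3 - <<'E'
from h import *
s=load('w2');f=lambda x,y,z:onz(s,229+x/6-.5,97+y/6-.5,z,True).round(1)
for x,y,z in [(243,410,140),(380,410,140),(380,282,140),(243,282,140),(118,92,0),(488,92,0),(488,452,64),(155,452,64),(158,146,64),(450,146,64)]: print((x,y,z),f(x,y,z))
b=lambda x,y,z:print(onz(s,x/1.4286,y/1.4286,z,True).round(0))
print('black,red,amber,tubes');b(416,76,130);b(275,165,130);b(502,323,85);b(285,368,107);b(357,407,107);b(393,345,75)
E
```

```text
(243, 410, 140) [ 556.5 -164.2  140. ]
(380, 410, 140) [ 578.8 -158.8  140. ]
(380, 282, 140) [ 573.6 -137.7  140. ]
(243, 282, 140) [ 551.5 -143.1  140. ]
(118, 92, 0) [ 512.5 -118.5    0. ]
(488, 92, 0) [597.1 -98.    0. ]
(488, 452, 64) [ 609.5 -172.7   64. ]
(155, 452, 64) [ 541.9 -189.1   64. ]
(158, 146, 64) [ 528.3 -126.8   64. ]
(450, 146, 64) [ 585.9 -112.8   64. ]
black,red,amber,tubes
[551. -47. 130.]
[ 467. -132.  130.]
[ 676. -223.   85.]
[ 499. -301.  107.]
[ 568. -323.  107.]
[ 588. -270.   75.]
```

Emit:
move_arm(
  rows=[
    [[0.02, 0.003, 0, 0, 0, 0], [0.0378, 0.0049, 0.02, 0, 0, 0], [0.0378, 0.0049, 0.05, 0, 0, 0], [0.0378, 0.0049, 0.08, 0, 0, 0], [0.0378, 0.0049, 0.11, 0, 0, 0], [0.0378, 0.0049, 0.14, 0, 0, 0], [0.0378, 0.0049, 0.17, 0, 0, 0], [0.0378, 0.0049, 0.19, 0, 0, 0], [0.0378, 0.0049, 0.21, 0, 0, 0], [0.0378, 0.0049, 0.225, 0, 0, 0], [0.0378, 0.0049, 0.23, 0, 0, 0], [0.0378, 0.0049, 0.23, 0, 0, 0], [0.0378, 0.0049, 0.23, 0, 0, 0]],
  ],
)

```text
time: 4.55
tool_pos: [565.6, -151.9, 101.1]
tcp_rot: [179.9, 0.0, 103.4]
ft_force: [0.2, -0.7, -0.2]
finger_gap: 85.7
```

```bash
python3 - <<'E'
from h import *
s=snap('wrist','w3');st=sensors.sense();print(st['time'],st['tool_pos'],st['tcp_rot'],st['ft_force'])
cv2.imwrite('pics/w3b.png',cv2.resize(cv2.imread('pics/w3.png'),(800,600),interpolation=cv2.INTER_CUBIC))
E
```

```text
4.6 [ 565.75684143 -152.07492588  101.45907065] [1.79894754e+02 7.04171163e-02 1.03407813e+02] [0.40092351 0.32118097 1.19290281]
```

View pics/w3b.png

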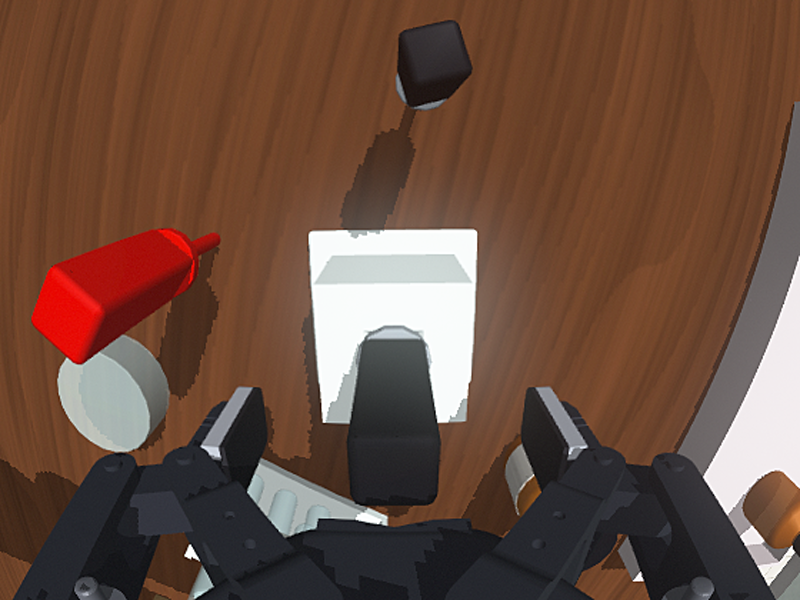

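Emit:
move_arm(
  rows=[
    [[0, 0, 0, 0, 0, 0], [0, 0, 0, 0, 0, 0], [0, 0, 0, 0, 0, 0], [0, 0, 0, 0, 0, 0], [0, 0, 0, 0, 0, 0], [0, 0, 0, 0, 0, 0], [0, 0, 0, 0, 0, 0], [0, 0, 0, 0, 0, 0], [0, 0, 0, 0, 0, 0], [0, 0, 0, 0, 0, 0], [0, 0, 0, 0, 0, 0], [0, 0, 0, 0, 0, 0]],
  ],
  grip=0,
  newtons=60,
)

```text
time: 5.8
tool_pos: [565.0, -152.0, 100.2]
tcp_rot: [180.0, 0.0, 103.4]
ft_force: [-0.7, -0.4, 5.1]
finger_gap: 23.6
```

```bash
python3 - <<'E'
from h import *
s=snap('wrist','w4');st=sensors.sense();print(st['time'],st['tool_pos'],st['tcp_rot'],st['ft_force'],st['wrist_torque'],st['finger_gap'])
cv2.imwrite('pics/w4b.png',cv2.resize(cv2.imread('pics/w4.png'),(800,600),interpolation=cv2.INTER_CUBIC))
E
```

```text
5.85 [ 565.00301895 -151.98773946  100.26082458] [1.79980408e+02 1.99793392e-02 1.03398235e+02] [ 0.03177711 -0.27442526  3.50142626] [-0.1243187   0.07713695  0.07521079] 23.565042120183975
```

View pics/w4b.png

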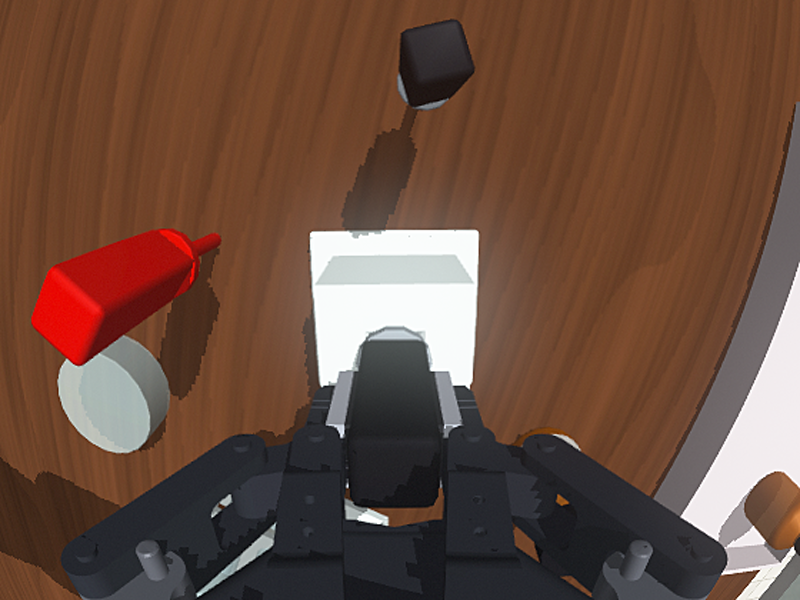

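Emit:
move_arm(
  rows=[
    [[0, 0, -0.005, 0, 0, 0], [0, 0, -0.015, 0, 0, 0], [0, 0, -0.03, 0, 0, 0], [0, 0, -0.05, 0, 0, 0], [0, 0, -0.07, 0, 0, 0], [0, 0, -0.095, 0, 0, 0], [0, 0, -0.12, 0, 0, 0], [0, 0, -0.14, 0, 0, 0], [0, 0, -0.15, 0, 0, 0], [0, 0, -0.15, 0, 0, 0], [0, 0, -0.15, 0, 0, 0]],
  ],
)

```text
time: 6.95
tool_pos: [564.6, -151.7, 249.5]
tcp_rot: [-180.0, -0.0, 103.4]
ft_force: [-0.3, -0.3, -1.3]
finger_gap: 23.7
```

```bash
python3 - <<'E'
from h import *
s=snap('wrist','w5');st=sensors.sense();print(st['time'],st['tool_pos'],st['tcp_rot'],st['ft_force'],st['wrist_torque'],st['finger_gap'])
cv2.imwrite('pics/w5b.png',cv2.resize(cv2.imread('pics/w5.png'),(800,600),interpolation=cv2.INTER_CUBIC))
# target: tip over recess (535,240.3): tip offset from TCP ~ (0,+1)
print(rel([535,239.5,250]))
E
```

```text
7.0 [ 564.21963297 -151.63330415  248.68530246] [-1.79907288e+02 -6.14627793e-02  1.03397403e+02] [ 0.15744146 -0.06142504 -2.31599405] [-0.05357928  0.0502925   0.01303764] 23.426870528716705
[0.3873, 0.0622, -0.001, 0.0, 0.0, 0.0]
```

View pics/w5b.png

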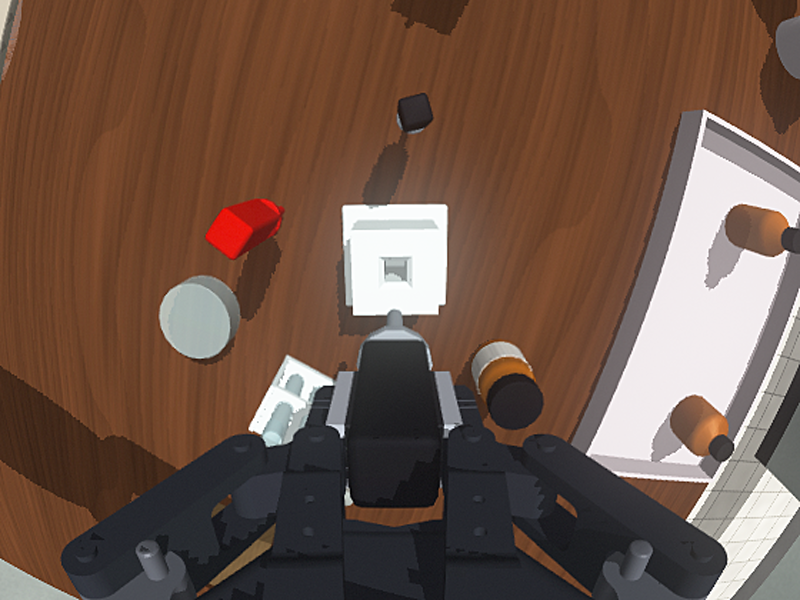

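Emit:
move_arm(
  rows=[
    [[0.015, 0.002, 0, 0, 0, 0], [0.045, 0.007, 0, 0, 0, 0], [0.085, 0.014, 0, 0, 0, 0], [0.125, 0.02, 0, 0, 0, 0], [0.165, 0.026, 0, 0, 0, 0], [0.205, 0.033, 0, 0, 0, 0], [0.245, 0.039, 0, 0, 0, 0], [0.285, 0.046, 0, 0, 0, 0], [0.32, 0.051, 0, 0, 0, 0], [0.35, 0.056, 0, 0, 0, 0], [0.375, 0.06, 0, 0, 0, 0], [0.387, 0.062, 0, 0, 0, 0], [0.387, 0.062, 0, 0, 0, 0], [0.387, 0.062, 0.02, 0, 0, 0], [0.387, 0.062, 0.04, 0, 0, 0], [0.387, 0.062, 0.045, 0, 0, 0], [0.387, 0.062, 0.045, 0, 0, 0], [0.387, 0.062, 0.045, 0, 0, 0]],
  ],
)

```text
time: 8.8
tool_pos: [535.9, 238.4, 205.9]
tcp_rot: [180.0, 0.0, 103.4]
ft_force: [-0.8, -0.3, 0.4]
finger_gap: 23.4
```

```bash
python3 - <<'E'
from h import *
s=snap('wrist','w6');snap('scene','s6');snap('side','d6');st=sensors.sense();print(st['time'],st['tool_pos'],st['tcp_rot'],st['ft_force'],st['finger_gap'])
a=cv2.imread('pics/w6.png');cv2.imwrite('pics/w6z.png',cv2.resize(a[120:270,180:370],None,fx=4,fy=4,interpolation=cv2.INTER_CUBIC))
E
```

```text
8.95 [536.21395057 238.96138018 206.39789898] [ 1.79879050e+02 -7.13278850e-03  1.03380646e+02] [-0.11020286 -0.08111994 -1.68806684] 23.47333400074758
```

View pics/w6z.png

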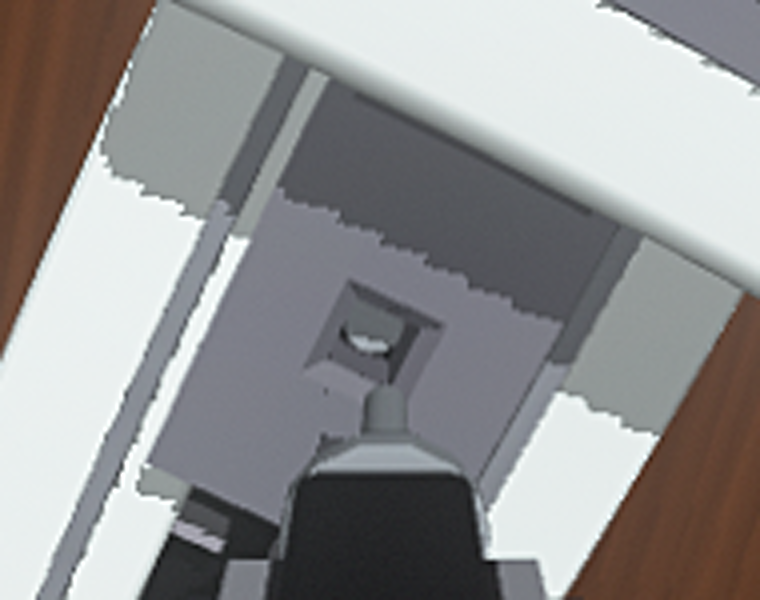

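```bash
python3 - <<'E'
from h import *
s=load('w6');f=lambda x,y,z:onz(s,180+(x+.5)/4-.5,120+(y+.5)/4-.5,z,True)
tx=np.array([-.232,.973,0])
for z in (113,115,117):
  p=f(386,382,z); print('tip',z,p-4*tx, np.linalg.norm(f(364,395,z)-f(408,395,z)))
c=np.array([f(352,280,81),f(445,325,81),f(305,368,81)]);print(c.round(1),(c[1]+c[2])/2, np.linalg.norm(c[0]-c[1]),np.linalg.norm(c[0]-c[2]))
a=cv2.imread('pics/s6.png');b=cv2.imread('pics/d6.png')
u=proj(load('s6'),[535,240,100]).astype(int);v=proj(load('d6'),[535,240,100]).astype(int);print(u,v)
A=cv2.resize(a[u[1]-45:u[1]+35,u[0]-35:u[0]+35],None,fx=5.5,fy=6,interpolation=cv2.INTER_CUBIC);B=cv2.resize(b[v[1]-45:v[1]+35,v[0]-35:v[0]+35],None,fx=5.5,fy=6,interpolation=cv2.INTER_CUBIC)
cv2.imwrite('pics/sd6.png',np.hstack([A,B]))
E
```

```text
tip 113 [536.50534808 239.31932944 113.        ] 8.125853029930154
tip 115 [536.3514911  239.94436697 115.        ] 8.054545471157263
tip 117 [536.19763411 240.5694045  117.        ] 7.983237912384492
[[526.1 253.   81. ]
 [547.  248.1  81. ]
 [520.8 232.3  81. ]] [533.93408588 240.19335773  81.        ] 21.46664325568642 21.377514080307463
[347 226] [253 165]
```

View pics/sd6.png

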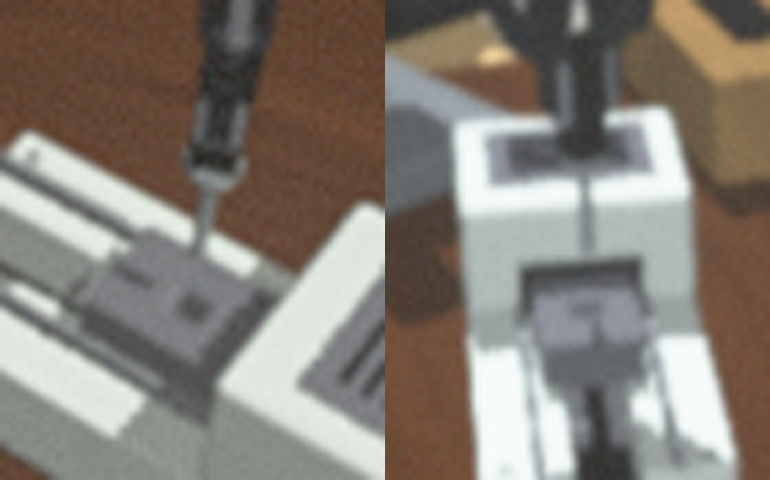

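```bash
python3 - <<'E'
from h import *
s=load('s6');d=load('d6')
g=lambda x,y,z:onz(d,253-35+(x+.5-385)/5.5-.5,165-45+(y+.5)/6-.5,z).round(1)
f=lambda x,y,z:onz(s,347-35+(x+.5)/5.5-.5,226-45+(y+.5)/6-.5,z).round(1)
print('side tip',g(586,250,115),'rec',g(588,305,81),g(570,305,81),g(606,305,81))
print('scene tip',f(201,252,115),'rec',f(194,305,81))
E
```

```text
side tip [537.6 244.  115. ] rec [536.5 241.8  81. ] [525.9 246.3  81. ] [547.  237.4  81. ]
scene tip [534.6 240.8 115. ] rec [535.8 241.9  81. ]
```

Emit:
move_arm(
  rows=[
    [[0.0009, -0.0016, 0.01, 0, 0, 0], [0.0009, -0.0016, 0.02, 0, 0, 0], [0.0009, -0.0016, 0.026, 0, 0, 0], [0.0009, -0.0016, 0.028, 0, 0, 0], [0.0009, -0.0016, 0.028, 0, 0, 0], [0.0009, -0.0016, 0.028, 0, 0, 0]],
  ],
)

```text
time: 9.55
tool_pos: [533.8, 239.5, 177.1]
tcp_rot: [180.0, -0.0, 103.4]
ft_force: [-0.4, -0.5, -1.0]
finger_gap: 23.5
```

```bash
python3 - <<'E'
from h import *
s=snap('wrist','w7');st=sensors.sense();print(st['time'],st['tool_pos'],st['tcp_rot'],st['ft_force'],st['finger_gap'])
a=cv2.imread('pics/w7.png');cv2.imwrite('pics/w7z.png',cv2.resize(a[150:250,220:330],None,fx=6,fy=6,interpolation=cv2.INTER_CUBIC))
E
```

```text
9.6 [533.94689406 239.54990675 177.35810562] [ 1.79966560e+02 -3.31615487e-03  1.03399688e+02] [ 0.36984305  0.01827065 -1.37265367] 23.11786096014538
```

View pics/w7z.png

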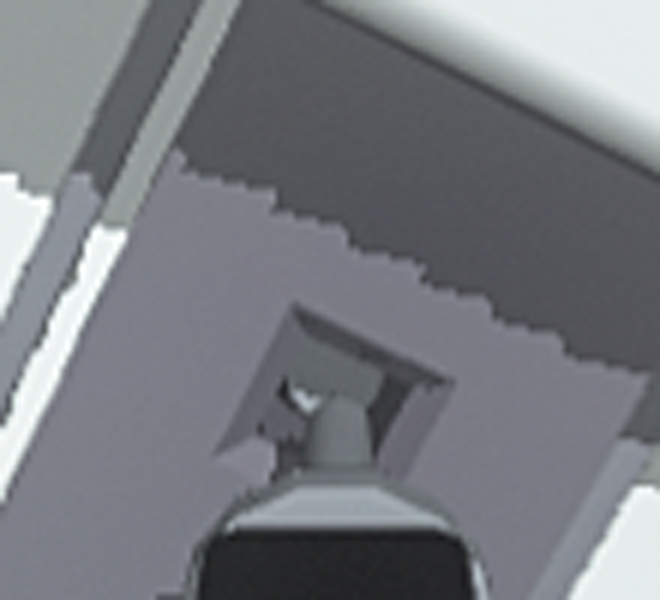

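```bash
python3 - <<'E'
from h import *
s=load('w7');f=lambda x,y,z:onz(s,220+(x+.5)/6-.5,150+(y+.5)/6-.5,z,True)
tx=np.array([-.232,.973,0])
print('tip',f(338,390,86.3)-4*tx)
c=np.array([f(295,302,81),f(456,380,81),f(216,456,81)]);print(c.round(1),(c[1]+c[2])/2, np.linalg.norm(c[0]-c[1]),np.linalg.norm(c[0]-c[2]))
E
```

```text
tip [533.905423   241.42007079  86.3       ]
[[525.6 253.5  81. ]
 [547.3 248.4  81. ]
 [520.5 231.6  81. ]] [533.90640032 239.97371223  81.        ] 22.33280617169553 22.45904577965816
```

Emit:
move_arm(
  rows=[
    [[-0.001, 0, 0.003, 0, 0, 0], [-0.001, 0, 0.008, 0, 0, 0], [-0.001, 0, 0.013, 0, 0, 0], [-0.001, 0, 0.018, 0, 0, 0], [-0.001, 0, 0.022, 0, 0, 0], [-0.001, 0, 0.022, 0, 0, 0], [-0.001, 0, 0.022, 0, 0, 0]],
  ],
)

```text
time: 10.3
tool_pos: [533.9, 238.5, 154.9]
tcp_rot: [-180.0, 0.0, 103.4]
ft_force: [-0.3, 0.2, -1.1]
finger_gap: 23.4
```

```bash
python3 - <<'E'
from h import *
s=snap('wrist','w8');st=sensors.sense();print(st['time'],st['tool_pos'],st['tcp_rot'],st['ft_force'],st['wrist_torque'],st['finger_gap'])
a=cv2.imread('pics/w8.png');cv2.imwrite('pics/w8z.png',cv2.resize(a[150:250,220:330],None,fx=6,fy=6,interpolation=cv2.INTER_CUBIC))
E
```

```text
10.35 [534.00781327 238.54888456 155.12278433] [ 1.79990839e+02 -1.37702934e-03  1.03399373e+02] [ 0.67472469 -0.30057118 -0.46028743] [ 0.04102954  0.03205937 -0.0308265 ] 23.531590649141723
```

View pics/w8z.png

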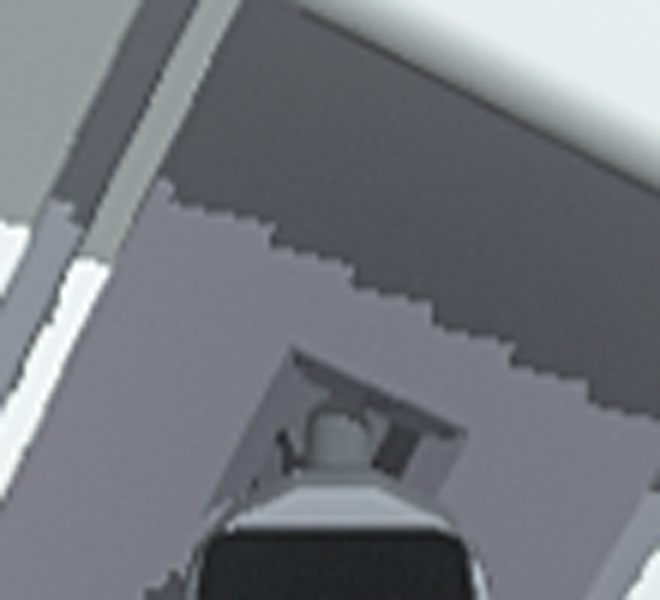

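Emit:
move_arm(
  rows=[
    [[0, 0, 0.002, 0, 0, 0], [0, 0, 0.004, 0, 0, 0], [0, 0, 0.006, 0, 0, 0], [0, 0, 0.008, 0, 0, 0], [0, 0, 0.008, 0, 0, 0], [0, 0, 0.008, 0, 0, 0]],
  ],
)

```text
time: 10.95
tool_pos: [534.3, 238.6, 147.4]
tcp_rot: [180.0, -0.0, 103.4]
ft_force: [0.2, -0.1, 3.6]
finger_gap: 23.2
```

```bash
python3 - <<'E'
from h import *
st=sensors.sense();print(st['time'],st['tool_pos'],st['ft_force'],st['wrist_torque'],st['finger_gap'])
E
```

```text
10.95 [534.25296763 238.5918185  147.42631002] [ 0.23920611 -0.05795977  3.63533492] [ 0.00615544 -0.00299139  0.00388853] 23.232921058781088
```

Emit:
move_arm(
  rows=[
    [[0, 0, 0.0015, 0, 0, 0], [0, 0, 0.003, 0, 0, 0], [0, 0, 0.003, 0, 0, 0], [0, 0, 0.003, 0, 0, 0]],
  ],
)

```text
time: 11.35
tool_pos: [534.3, 238.6, 144.3]
tcp_rot: [180.0, -0.0, 103.4]
ft_force: [0.7, 1.1, 5.5]
finger_gap: 23.1
```

```bash
python3 - <<'E'
from h import *
st=sensors.sense();print(st['time'],st['tool_pos'],st['ft_force'],st['wrist_torque'],st['finger_gap'])
E
```

```text
11.35 [534.26350111 238.59793854 144.28845712] [0.66329582 1.0593626  5.53469726] [ 0.13643658 -0.07460561  0.00446553] 23.087355796556647
```

Emit:
move_arm(
  rows=[
    [[-0.0018, -0.0009, 0.0003, 0, 0, 0], [-0.0036, -0.0018, 0.0003, 0, 0, 0], [-0.0053, -0.0027, 0.0003, 0, 0, 0], [-0.008, -0.0041, 0.0003, 0, 0, 0], [-0.0107, -0.0055, 0.0003, 0, 0, 0], [-0.0133, -0.0069, 0.0003, 0, 0, 0], [-0.016, -0.0082, 0.0003, 0, 0, 0], [-0.0178, -0.0091, 0.0003, 0, 0, 0], [-0.0178, -0.0091, 0.0003, 0, 0, 0], [-0.0178, -0.0091, 0.0003, 0, 0, 0]],
  ],
)

```text
time: 12.35
tool_pos: [529.6, 219.0, 144.1]
tcp_rot: [179.9, 0.0, 103.4]
ft_force: [2.0, 0.6, 6.4]
finger_gap: 23.4
```

```bash
python3 - <<'E'
from h import *
s=snap('wrist','w9');st=sensors.sense();print(st['time'],st['tool_pos'],st['tcp_rot'],st['ft_force'],st['wrist_torque'],st['finger_gap'])
a=cv2.imread('pics/w9.png');cv2.imwrite('pics/w9z.png',cv2.resize(a[100:250,180:370],None,fx=4,fy=4,interpolation=cv2.INTER_CUBIC))
E
```

```text
12.4 [529.56008624 219.03101047 144.09260899] [1.79946529e+02 4.63035089e-04 1.03391122e+02] [0.41966844 0.11859161 6.16403169] [ 0.03307924 -0.18046271 -0.03463444] 23.10608956535547
```

View pics/w9z.png

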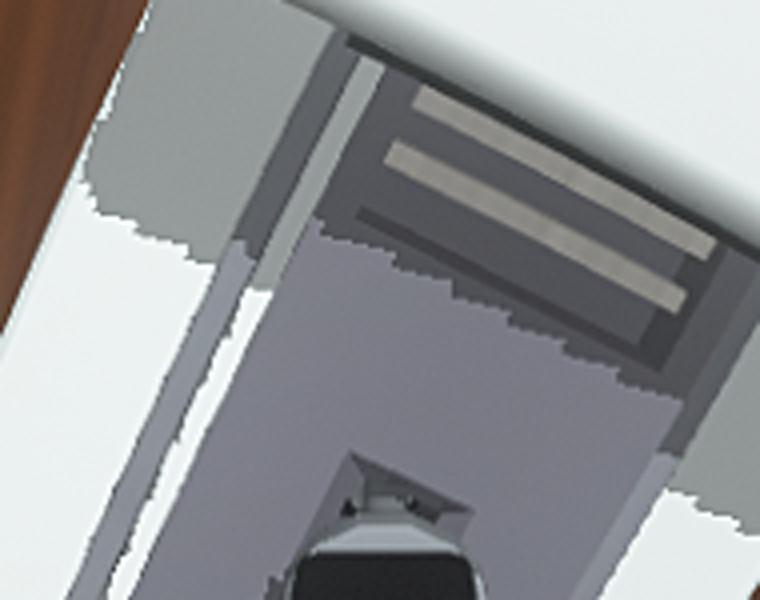

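Emit:
move_arm(
  rows=[
    [[-0.0016, -0.0008, 0, 0, 0, 0], [-0.0049, -0.0025, 0, 0, 0, 0], [-0.0082, -0.0042, 0, 0, 0, 0], [-0.0116, -0.006, 0, 0, 0, 0], [-0.0151, -0.0078, 0, 0, 0, 0], [-0.0187, -0.0096, 0, 0, 0, 0], [-0.0222, -0.0114, 0, 0, 0, 0], [-0.0258, -0.0133, 0, 0, 0, 0], [-0.0294, -0.0151, 0, 0, 0, 0], [-0.0329, -0.0169, 0, 0, 0, 0], [-0.0365, -0.0188, 0, 0, 0, 0], [-0.04, -0.0206, 0, 0, 0, 0], [-0.0436, -0.0224, 0, 0, 0, 0], [-0.0472, -0.0243, 0, 0, 0, 0], [-0.0489, -0.0252, 0, 0, 0, 0], [-0.0489, -0.0252, 0, 0, 0, 0]],
  ],
)

```text
time: 14.0
tool_pos: [516.5, 165.2, 144.1]
tcp_rot: [179.9, 0.0, 103.4]
ft_force: [4.2, 0.2, 5.8]
finger_gap: 23.4
```

```bash
python3 - <<'E'
from h import *
s=snap('wrist','w10');st=sensors.sense();print(st['time'],st['tool_pos'],st['tcp_rot'],st['ft_force'],st['wrist_torque'],st['finger_gap'])
a=cv2.imread('pics/w10.png');cv2.imwrite('pics/w10z.png',cv2.resize(a[50:250,140:400],None,fx=3,fy=3,interpolation=cv2.INTER_CUBIC))
E
```

```text
14.05 [516.45703075 165.17669652 144.08742697] [1.79940553e+02 3.27468373e-02 1.03379647e+02] [ 2.60234506 -1.52847511  6.92729642] [-0.1228084  -0.72818731 -0.03939101] 23.2537102605744
```

View pics/w10z.png

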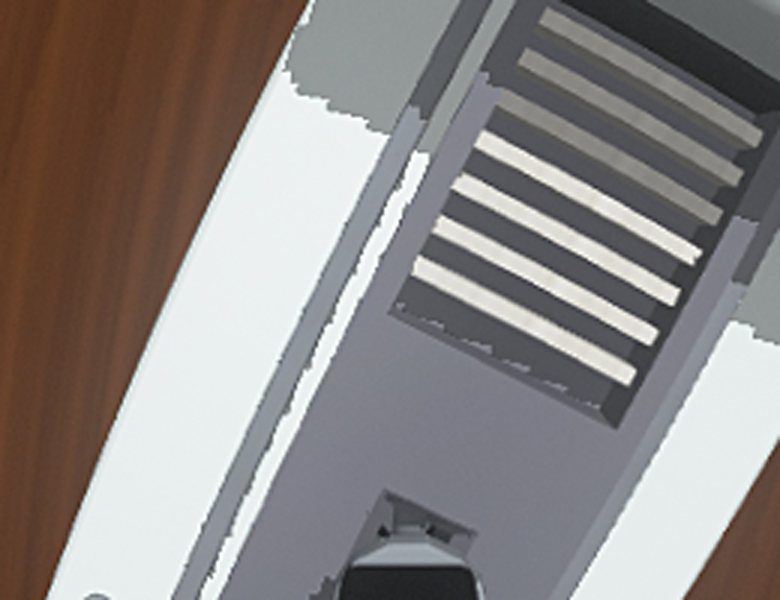

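Emit:
move_arm(
  rows=[
    [[-0.0025, 0, 0, 0, 0, 0], [-0.0043, -0.0004, 0, 0, 0, 0], [-0.006, -0.0013, 0, 0, 0, 0], [-0.0078, -0.0022, 0, 0, 0, 0], [-0.0078, -0.0022, 0, 0, 0, 0], [-0.0078, -0.0022, 0, 0, 0, 0]],
  ],
)

```text
time: 14.65
tool_pos: [515.5, 158.1, 144.1]
tcp_rot: [180.0, -0.1, 103.4]
ft_force: [-0.2, 3.6, 7.4]
finger_gap: 23.6
```

```bash
python3 - <<'E'
from h import *
st=sensors.sense();print(st['time'],st['tool_pos'],st['tcp_rot'],st['ft_force'],st['wrist_torque'],st['finger_gap'])
E
```

```text
14.65 [515.53930263 158.05779327 144.05460279] [ 1.79987513e+02 -6.77381338e-02  1.03401865e+02] [-0.23352528  3.61720377  7.43062277] [ 0.78399132 -0.0154305   0.05319985] 23.59366692793621
```

Emit:
move_arm(
  rows=[
    [[-0.001, -0.0005, 0, 0, 0, 0], [-0.0018, -0.0009, 0, 0, 0, 0], [-0.0018, -0.0009, 0, 0, 0, 0], [-0.0018, -0.0009, 0, 0, 0, 0]],
  ],
)

```text
time: 15.05
tool_pos: [515.2, 156.3, 144.1]
tcp_rot: [180.0, -0.1, 103.4]
ft_force: [-0.4, 3.2, 7.1]
finger_gap: 23.6
```

```bash
python3 - <<'E'
from h import *
st=sensors.sense();print(st['time'],st['tool_pos'],st['ft_force'],st['wrist_torque'],st['finger_gap'])
E
```

```text
15.05 [515.1540375  156.28217091 144.06226229] [-0.44569293  3.1889555   7.11447425] [ 0.94336509 -0.15148608  0.02131804] 23.624197131148403
```

Emit:
move_arm(
  rows=[
    [[-0.001, -0.0005, 0, 0, 0, 0], [-0.0018, -0.0009, 0, 0, 0, 0], [-0.0018, -0.0009, 0, 0, 0, 0], [-0.0018, -0.0009, 0, 0, 0, 0]],
  ],
)

```text
time: 15.45
tool_pos: [515.1, 155.1, 144.0]
tcp_rot: [179.9, -0.1, 103.4]
ft_force: [3.7, 7.7, 4.8]
finger_gap: 23.3
```

```bash
python3 - <<'E'
from h import *
s=snap('wrist','w11');snap('scene','s11')
st=sensors.sense();print(st['time'],st['tool_pos'],st['ft_force'],st['wrist_torque'],st['finger_gap'])
a=cv2.imread('pics/w11.png');cv2.imwrite('pics/w11z.png',cv2.resize(a[50:250,140:400],None,fx=3,fy=3,interpolation=cv2.INTER_CUBIC))
E
```

```text
15.55 [515.09142564 155.13659316 144.08784523] [2.05777469 7.92301401 4.82996396] [ 1.79234857 -0.66353013 -0.02234326] 23.273041012848722
```

View pics/w11z.png

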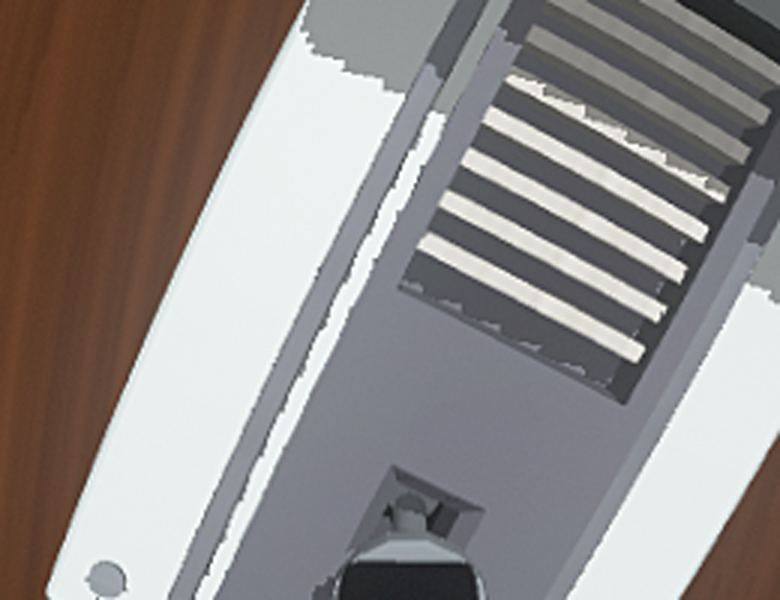

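```bash
python3 - <<'E'
from h import *
s=load('w11');f=lambda x,y,z:onz(s,140+(x+.5)/3-.5,50+(y+.5)/3-.5,z,True)
a=f(392,464,81);b=f(486,508,81);print(a,b)
for p,q in ((a,[525.7,253.3]),(b,[547.1,248.3])): d=p[:2]-q; print(np.hypot(*d),np.degrees(np.arctan2(-d[0],-d[1])))
E
```

```text
[507.18328565 175.52392973  81.        ] [529.03984491 170.68512538  81.        ]
79.94989566734759 13.391523388888814
79.68838035412323 13.099025190423326
```

Emit:
move_arm(
  rows=[
    [[0.0022, 0.0011, 0, 0, 0, 0], [0.0022, 0.0011, 0, 0, 0, 0], [0.0022, 0.0011, -0.004, 0, 0, 0], [0.0022, 0.0011, -0.01, 0, 0, 0], [0.0022, 0.0011, -0.016, 0, 0, 0], [0.0022, 0.0011, -0.016, 0, 0, 0]],
  ],
)

```text
time: 16.15
tool_pos: [515.0, 155.9, 160.0]
tcp_rot: [-180.0, 0.0, 103.4]
ft_force: [-0.0, 1.4, -0.4]
finger_gap: 23.4
```

```bash
python3 - <<'E'
from h import *
st=sensors.sense();print(st['time'],st['tool_pos'],st['ft_force'],st['wrist_torque'],st['finger_gap'])
E
```

```text
16.15 [515.04954734 155.92695898 160.04640317] [-0.01081419  1.38876602 -0.41666258] [ 0.23727282 -0.04350134 -0.00097644] 23.449581384426175
```

Emit:
move_arm(
  rows=[
    [[0.0012, 0.0006, 0, 0, 0, 0], [0.0012, 0.0006, -0.01, 0, 0, 0], [0.0012, 0.0006, -0.025, 0, 0, 0], [0.0012, 0.0006, -0.045, 0, 0, 0], [0.0012, 0.0006, -0.065, 0, 0, 0], [0.0012, 0.0006, -0.08, 0, 0, 0], [0.0012, 0.0006, -0.09, 0, 0, 0], [0.0012, 0.0006, -0.09, 0, 0, 0], [0.0012, 0.0006, -0.09, 0, 0, 0]],
  ],
)

```text
time: 17.05
tool_pos: [515.5, 157.3, 249.3]
tcp_rot: [-180.0, 0.0, 103.4]
ft_force: [-0.6, 0.6, -1.5]
finger_gap: 23.1
```

```bash
python3 - <<'E'
from h import *
s=snap('wrist','w12')
st=sensors.sense();print(st['time'],st['tool_pos'],st['tcp_rot'],st['ft_force'],st['wrist_torque'],st['finger_gap'])
cv2.imwrite('pics/w12b.png',cv2.resize(cv2.imread('pics/w12.png'),(800,600),interpolation=cv2.INTER_CUBIC))
print(rel([565,-152,250],103.4))
E
```

```text
17.1 [515.16852929 157.2484036  248.65687679] [-1.79911662e+02 -2.32461602e-03  1.03396893e+02] [-1.58212109 -0.24070294 -0.94450305] [-0.01670165 -0.01630868  0.02991639] 22.994459926389286
[-0.3124, -0.0232, -0.0013, -0.09, -0.0, -0.0]
```

View pics/w12b.png

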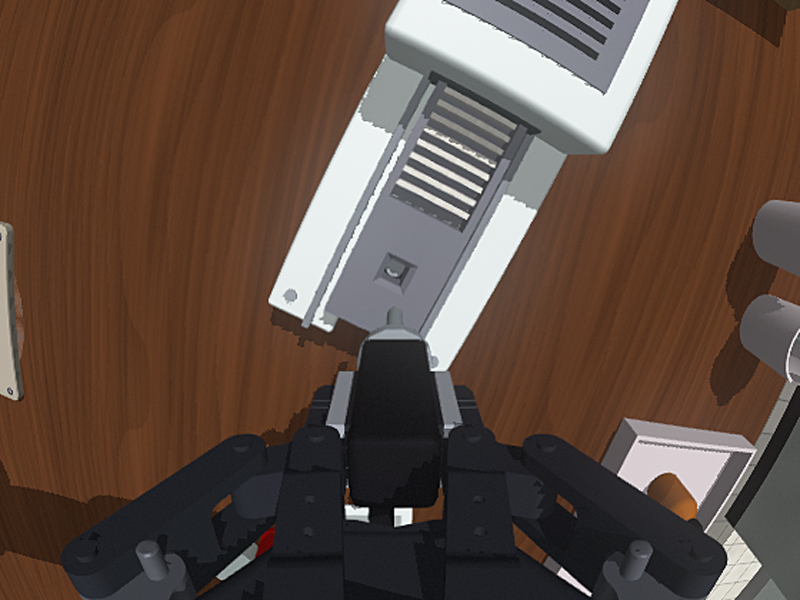

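Emit:
move_arm(
  rows=[
    [[-0.015, -0.001, 0, 0, 0, 0], [-0.045, -0.003, 0, 0, 0, 0], [-0.085, -0.006, 0, 0, 0, 0], [-0.125, -0.009, 0, 0, 0, 0], [-0.165, -0.012, 0, 0, 0, 0], [-0.205, -0.015, 0, 0, 0, 0], [-0.24, -0.018, 0, 0, 0, 0], [-0.27, -0.02, 0, 0, 0, 0], [-0.295, -0.022, 0, 0, 0, 0], [-0.3124, -0.0232, 0, 0, 0, 0], [-0.3124, -0.0232, 0, 0, 0, 0], [-0.3124, -0.0232, 0, 0, 0, 0], [-0.3124, -0.0232, 0, 0, 0, 0]],
  ],
)

```text
time: 18.4
tool_pos: [565.3, -151.1, 249.4]
tcp_rot: [-180.0, -0.0, 103.4]
ft_force: [-0.2, 1.4, -0.7]
finger_gap: 23.4
```

```bash
python3 - <<'E'
from h import *
s=snap('wrist','w13')
st=sensors.sense();print(st['time'],st['tool_pos'],st['tcp_rot'],st['ft_force'],st['finger_gap'])
a=cv2.imread('pics/w5.png');b=cv2.imread('pics/w13.png')
k=lambda i:cv2.resize(i[160:270,230:330],None,fx=4,fy=4,interpolation=cv2.INTER_CUBIC)
cv2.imwrite('pics/w13c.png',np.hstack([k(a),k(b)]))
E
```

```text
18.45 [ 565.36388414 -150.91058846  249.56240589] [-1.79988615e+02 -2.39769315e-02  1.03467779e+02] [-0.36909352  0.52444619 -0.30607019] 23.287087561767226
```

View pics/w13c.png

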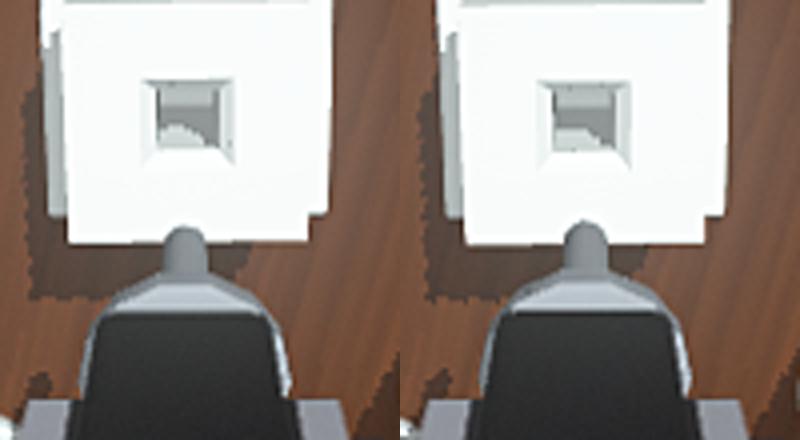

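Emit:
move_arm(
  rows=[
    [[-0.0013, -0.0005, 0.02, 0, 0, 0], [-0.0013, -0.0005, 0.045, 0, 0, 0], [-0.0013, -0.0005, 0.07, 0, 0, 0], [-0.0013, -0.0005, 0.085, 0, 0, 0], [-0.0013, -0.0005, 0.095, 0, 0, 0], [-0.0013, -0.0005, 0.105, 0, 0, 0], [-0.0013, -0.0005, 0.105, 0, 0, 0]],
  ],
)

```text
time: 19.15
tool_pos: [564.9, -152.9, 143.7]
tcp_rot: [-179.9, -0.0, 103.4]
ft_force: [0.2, -0.5, -0.5]
finger_gap: 23.1
```

```bash
python3 - <<'E'
from h import *
s=snap('wrist','w14')
st=sensors.sense();print(st['time'],st['tool_pos'],st['tcp_rot'],st['ft_force'],st['wrist_torque'])
b=cv2.imread('pics/w14.png')
cv2.imwrite('pics/w14c.png',cv2.resize(b[160:270,220:340],None,fx=5,fy=5,interpolation=cv2.INTER_CUBIC))
E
```

```text
19.2 [ 565.26213162 -153.15605406  144.68595445] [-1.79986641e+02 -1.01798553e-02  1.03407481e+02] [ 0.01007681 -0.23498901 -1.14880695] [-0.00090092 -0.00108631  0.01381405]
```

View pics/w14c.png

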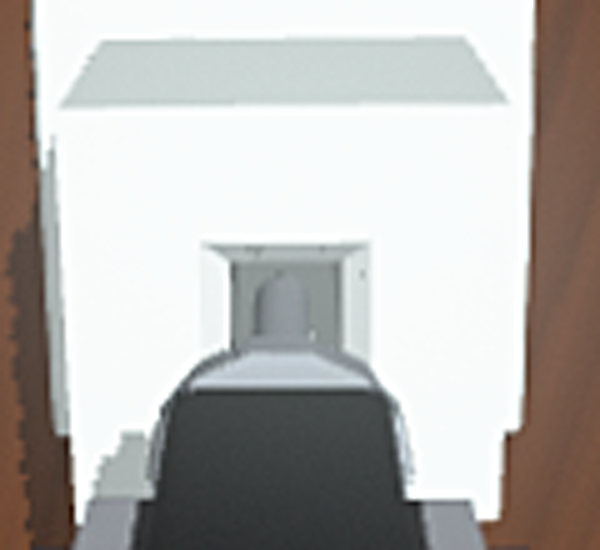

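Emit:
move_arm(
  rows=[
    [[0.0008, 0, 0.01, 0, 0, 0], [0.0008, 0, 0.022, 0, 0, 0], [0.0008, 0, 0.032, 0, 0, 0], [0.0008, 0, 0.038, 0, 0, 0], [0.0008, 0, 0.042, 0, 0, 0], [0.0008, 0, 0.042, 0, 0, 0], [0.0008, 0, 0.042, 0, 0, 0]],
  ],
)

```text
time: 19.9
tool_pos: [565.2, -152.6, 102.9]
tcp_rot: [180.0, 0.0, 103.4]
ft_force: [-0.2, 0.1, -1.4]
finger_gap: 22.8
```

```bash
python3 - <<'E'
from h import *
st=sensors.sense();print(st['time'],st['tool_pos'],st['tcp_rot'],st['ft_force'],st['wrist_torque'])
E
```

```text
19.9 [ 565.24226901 -152.59862841  102.89077253] [1.79988095e+02 9.29689482e-03 1.03395174e+02] [-0.20285864  0.13497434 -1.41725043] [-0.01405465 -0.01156642  0.02447394]
```

Emit:
move_arm(
  rows=[
    [[0, 0, 0.001, 0, 0, 0], [0, 0, 0.002, 0, 0, 0], [0, 0, 0.0028, 0, 0, 0], [0, 0, 0.0028, 0, 0, 0]],
  ],
)

```text
time: 20.3
tool_pos: [565.3, -152.6, 100.3]
tcp_rot: [180.0, 0.0, 103.4]
ft_force: [-0.3, 0.3, 0.4]
finger_gap: 23.4
```

```bash
python3 - <<'E'
from h import *
snap('wrist','w15');snap('side','d15')
st=sensors.sense();print(st['time'],st['tool_pos'],st['tcp_rot'],st['ft_force'],st['wrist_torque'])
b=cv2.imread('pics/w15.png')
cv2.imwrite('pics/w15c.png',cv2.resize(b[160:360,200:350],None,fx=3,fy=3,interpolation=cv2.INTER_CUBIC))
E
```

```text
20.4 [ 565.31831729 -152.59851011  100.29530266] [1.79970154e+02 2.07080522e-02 1.03398404e+02] [-0.5280444  -0.23805706  1.20264147] [0.01975643 0.12047774 0.0077949 ]
```

View pics/w15c.png

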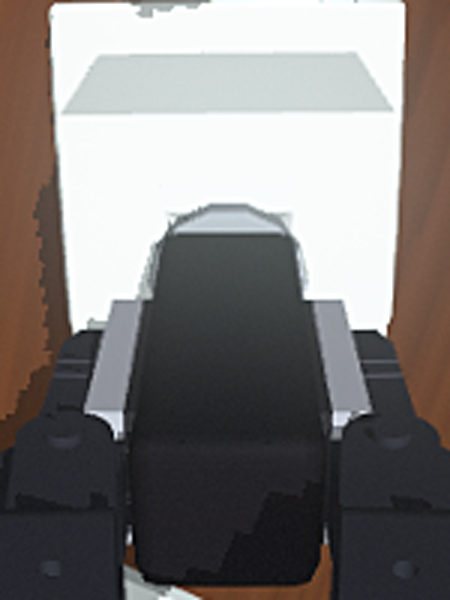

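Emit:
move_arm(
  rows=[
    [[0, 0, 0.0006, 0, 0, 0], [0, 0, 0.0006, 0, 0, 0]],
  ],
)

```text
time: 20.6
tool_pos: [565.3, -152.6, 100.2]
tcp_rot: [180.0, 0.0, 103.4]
ft_force: [-2.1, 1.1, 6.9]
finger_gap: 23.5
```

Emit:
move_arm(
  rows=[
    [[0, 0, 0, 0, 0, 0], [0, 0, 0, 0, 0, 0], [0, 0, 0, 0, 0, 0], [0, 0, 0, 0, 0, 0], [0, 0, 0, 0, 0, 0], [0, 0, 0, 0, 0, 0], [0, 0, 0, 0, 0, 0], [0, 0, 0, 0, 0, 0], [0, 0, 0, 0, 0, 0], [0, 0, 0, 0, 0, 0]],
  ],
  grip=1,
)

```text
time: 21.6
tool_pos: [565.1, -152.5, 99.3]
tcp_rot: [180.0, 0.0, 103.4]
ft_force: [0.2, 0.7, -0.1]
finger_gap: 85.1
```

```bash
python3 - <<'E'
from h import *
snap('wrist','w16')
st=sensors.sense();print(st['time'],st['tool_pos'],st['tcp_rot'],st['ft_force'],st['finger_gap'])
a=cv2.imread('pics/w3.png');b=cv2.imread('pics/w16.png')
k=lambda i:cv2.resize(i[150:370,130:420],None,fx=1.38,fy=1.38,interpolation=cv2.INTER_CUBIC)
cv2.imwrite('pics/w16c.png',np.hstack([k(a),k(b)]))
E
```

```text
21.65 [ 565.07721672 -152.55184712   99.29824776] [1.79999128e+02 1.90757539e-03 1.03398521e+02] [ 0.02432293  0.07431727 -0.22677035] 85.48941647589076
```

View pics/w16c.png

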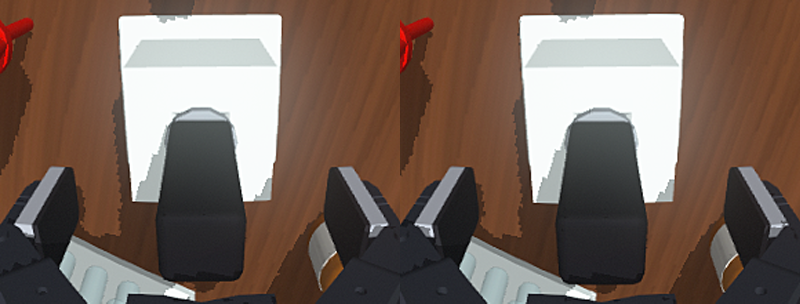

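Seated the same as before the pick (left is before, right is now). I'll retreat straight up and check everything.

Emit:
move_arm(
  rows=[
    [[0, 0, -0.01, 0, 0, 0], [0, 0, -0.03, 0, 0, 0], [0, 0, -0.055, 0, 0, 0], [0, 0, -0.085, 0, 0, 0], [0, 0, -0.12, 0, 0, 0], [0, 0, -0.155, 0, 0, 0], [0, 0, -0.19, 0, 0, 0], [0, 0, -0.215, 0, 0, 0], [-0.018, -0.002, -0.23, 0, 0, 0], [-0.0378, -0.0049, -0.23, 0, 0, 0], [-0.0378, -0.0049, -0.23, 0, 0, 0], [-0.0378, -0.0049, -0.23, 0, 0, 0], [-0.0378, -0.0049, -0.23, 0, 0, 0]],
  ],
)

```text
time: 22.95
tool_pos: [568.6, -190.2, 327.8]
tcp_rot: [-179.9, -0.1, 103.4]
ft_force: [-0.6, -0.6, -0.1]
finger_gap: 85.4
```

```bash
python3 - <<'E'
from h import *
for n in ('wrist','scene','side'): snap(n,n+'F')
st=sensors.sense();print(st['time'],st['tool_pos'],st['ft_force'])
a=cv2.imread('pics/w2.png');b=cv2.imread('pics/wristF.png')
k=lambda i:cv2.resize(i[40:300,120:400],(400,371),interpolation=cv2.INTER_CUBIC)
cv2.imwrite('pics/F1.png',np.hstack([k(a),k(b)]))
c=lambda f:cv2.resize(cv2.imread(f)[150:310,120:480],(800,356)) 
k=lambda f,y0,y1,x0,x1:cv2.resize(cv2.imread(f)[y0:y1,x0:x1],(400,300),interpolation=cv2.INTER_CUBIC)
cv2.imwrite('pics/F2.png',np.vstack([np.hstack([k('pics/scene0.png',150,300,160,430),k('pics/sceneF.png',150,300,160,430)]),np.hstack([k('pics/side0.png',120,310,170,390),k('pics/sideF.png',120,310,170,390)])]))
E
```

```text
23.1 [ 568.86190254 -189.94886627  328.60133208] [-0.40168282 -0.01743949 -0.35792485]
```

View pics/F1.png

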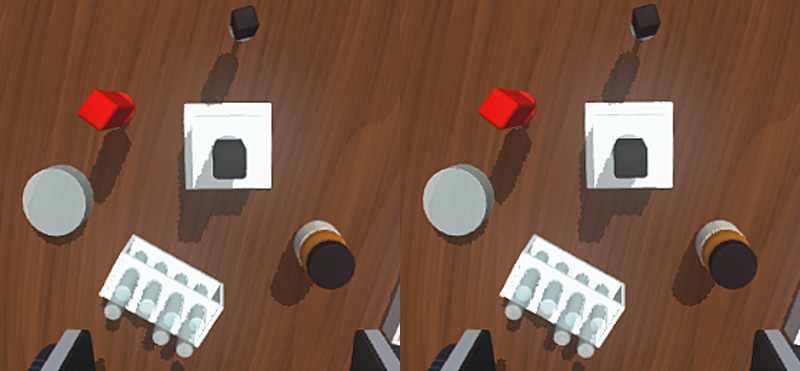

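View pics/F2.png

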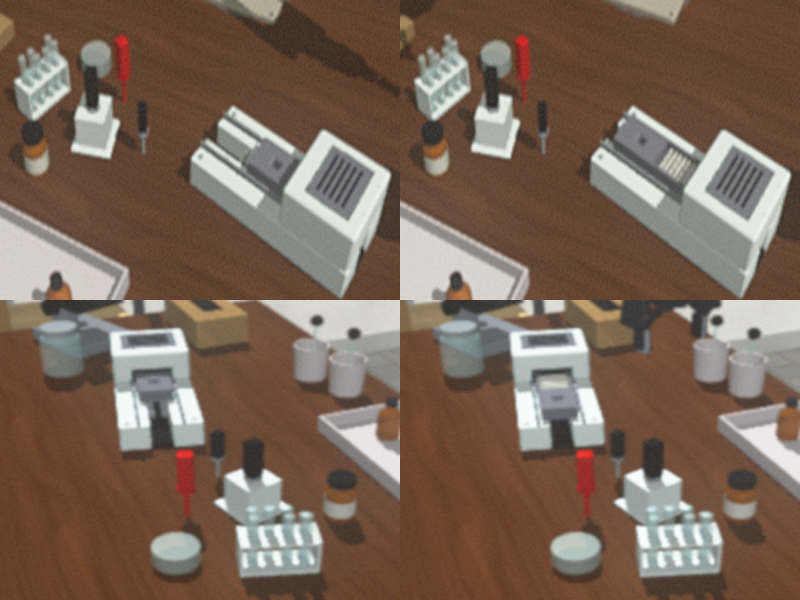

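```bash
python3 - <<'E'
from h import *
s=load('w12');p=onz(s,396/1.4286,269/1.4286,81,True);print(p,np.hypot(*(p[:2]-[533.8,240.1])))
hand_in()
E
```

```text
[515.42098455 164.93737635  81.        ] 77.37705216688863
the job is handed in; nothing more can be done
```

The job is handed in at about 23 s of the 61 s allowed. No verdict is given, and one of my slide readings leaves a little doubt.

**What was done:**
- I gripped the black pin tool in the holder, lifted it, and put its tip into the recess.
- I pressed the button about 7.7 mm down, judged from the height. The force was 5.5 N read, or about 7 N with the tool's weight added.
- I kept it down while pushing the slide until the force jumped to about 8 N, then eased off and lifted out so the button could spring up.
- I put the tool back in its holder and let go. The arm then moved clear.

**Last checks:**
- **Slide:** two recess corners in the wrist picture at the end stop gave 79.7 and 79.9 mm of travel. A coarser reading of the recess centre after lifting off gave 77.4 mm, right on the 77 mm lock limit. I put the difference down to the rough pixel pick, and the later scene and side pictures show the slide out. I did not test the lock by pushing the slide back.
- **Pin tool:** it stands upright with its collar on the block, looking the same as before the pick. It had tipped slightly in the grip, by about 1 mm at the tip, but went in with no side force.
- **Other objects:** the before and after pictures show none of them moved.
- **Forces:** the highest force I read between moves was about 10 N, at the end stop.

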